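# Start the well comb in a gel cassette and hold it for the gel

## Task

A gel cassette (a tall glass plate with a short one in front of it) is clamped in its casting stand, ready for the comb: take the comb with ten narrow teeth from the draining rack and slide it, upright, down between the two plates until its tapering teeth wedge and drag snugly on both. Do not push it home: the ledge along its front must stay clear above the short plate, because gel is still to be run in under the teeth. Do not force the glass, leave the other comb and the things on the bench where they are, and finish while still holding the comb there, quite still.

Things in the scene. Friction and masses are not known exactly. Their poses are not given: they have to be found in the camera images.
- comb10: the comb to use: white plastic, ten narrow teeth (5 mm each), 78 mm wide (its y), 80 mm tall (its z), 45 g, loose. Origin: middle of the row of tooth tips, its underside; z up to the grip, -x its front. It stands on its tips in the rack, front to the rack's front, with 1 to 2 mm play (may lean 2 degrees). Teeth 30 mm long, then a 5 mm web up to the grip
- comb10_tip (a point): same point as the comb's origin. The teeth taper: the back face is flat, x = +1 mm all the way up; the front face runs from x = -1 mm at the tips (2 mm thick) to x = -4 mm at the roots, z = 30 mm (5 mm thick): 0.1 mm thicker per mm
- comb10_ledge (a point): middle of the underside of the comb's ledge, at [-6.5, 0, 36] mm in its frame: a rib 62 mm wide, 4 mm high, along the front, which would land on the short plate if the comb were pushed home (tips 36 mm deep)
- comb10_grip (a point): centre of the comb's grip, at [-1.5, 0, 66] mm in its frame. The grip is 10 mm thick (x -6.5 to +3.5 mm), 60 mm wide in y and reaches from z = 52 to 80 mm
- comb5: the other comb: same outline and size, but five wide teeth (13 mm each). To be left in the rack. Origin and axes as for the ten-tooth comb
- rack: grey plastic draining rack, 124 (x) by 104 (y) mm, fixed; origin under its centre, z up, front to -x. Floor 10 mm high. Prongs on its two side walls (55 mm high) hold the combs by their side edges, one behind the other at x = -33 and +33 mm (either comb in either place), combs along the rack's y. Lift a comb 50 mm to clear it
- stand: grey plastic casting stand, base 100 (x) by 144 (y) mm, fixed; origin under its centre, z up, front to -x. On it stands the clamping frame with the glass plates, which lie across the stand's x on a gasket at z = 22 mm
- cassette: the clamping frame with both plates: side posts 90 mm high at y = +-55 to +-66 mm, two black cams in front. Origin and axes as the stand's, but the frame slides along the stand's x, up to 5 mm either way, at a light push (0.3 N): it starts up to 2.5 mm off and follows the comb, so that both plates bear on it. Nothing else of it moves but the short plate's top
- gap_mouth (a point): middle of the gap between the plates, level with the short plate's top edge: [-1.3, 0, 102] mm in the cassette's frame; moves with it. The gap is 2.5 to 3.2 mm wide (differs each time, too little to see) and 92 mm long between clear side spacers; below the 4.5 mm bevel of its mouth it grips the teeth, so the drag begins with the tips about 10 to 20 mm deep
- tall_plate: clear glass back plate, 104 mm wide, 5 mm thick, upright; origin at the foot of its front face, which is 0 to 0.7 mm behind the cassette's x = 0. Top edge 114 mm above the bench, 12 mm above the short plate's; front top edge ground to a bevel 2.5 mm wide, 4 mm tall
- short_plate: clear glass front plate, 104 x 80 x 5 mm; origin at the foot of its inner face (cassette x = -2.5 mm, z = 22 mm), top edge 102 mm above the bench, inner top edge bevelled 3.2 mm wide, 4.5 mm tall. Held by soft pads: its top yields forward about 0.25 mm/N, so once wedged both the squeeze and the drag felt by the tool grow by about half a newton per mm of depth
- reagent_bottle: clear bottle with blue screw cap, 56 mm across, 110 mm tall, behind the rack; bystander, origin under its centre
- red_cap_bottle: white bottle with red cap, 32 mm across, 63 mm tall, nearest the robot; bystander, origin under its centre
- marker_1: marker pen lying in front of the stand, 136 mm long, 13 mm thick; bystander, origin under its middle
- label_tape_0: roll of label tape lying flat behind the stand, 65 mm across, 19 mm high; bystander, origin under its centre
Not all that is in view belongs to the job. What is shaped like the comb10 but blue is not meant.

How it is judged (in metres and radians):
On the way, in this order (a step that is already met when the one before it is completed fails the run):
1. the ten-tooth comb is lifted out of the rack in the fingers (z of comb10 in the frame of rack above 0.055 m and contact force between the fingers and comb10 above 1 N), for 0.1 s.
2. its tooth tips enter between the two plates (z of comb10 in the frame of gap_mouth between -0.04 and -0.004 m and x of comb10 in the frame of gap_mouth between -0.004 and 0.004 m and horizontal distance between comb10 and gap_mouth below 0.012 m), for 0.05 s.
At the end, for the whole second after the job is handed in: the ten-tooth comb is held still in the fingers, upright and in line with the plates (5 degrees), tips 8 to 33 mm below the short plate's top (ledge 3 mm clear), within 10 mm of the gap's middle, pressing on each plate with over 0.8 N (short: under 12 N); the other comb still in the rack (z of comb10 in the frame of gap_mouth between -0.033 and -0.008 m and x of comb10 in the frame of gap_mouth between -0.003 and 0.003 m and horizontal distance between comb10 and gap_mouth below 0.01 m and angle between comb10's own z axis and vertical below 0.09 rad and angle between the y axis of comb10 and the y axis of stand, either way round below 0.09 rad and contact force between comb10 and short_plate between 0.8 and 12 N and contact force between comb10 and tall_plate above 0.8 N and contact force between the fingers and comb10 above 3 N and linear speed of comb10 below 0.01 m/s and distance of comb5 from where it was at the start of the episode below 0.02 m); the arm keeps its last pose, push and grip.
It fails at once if the glass is forced (more than 25 N on a plate) (contact force between any of short_plate, tall_plate and anything else above 25 N).
It fails at once if the other comb is pulled about (distance of comb5 from where it was at the start of the episode above 0.025 m).
It fails at once if a bystander is knocked about (moved more than 30 mm) (distance of any of reagent_bottle, red_cap_bottle, marker_1, label_tape_0 from where it was at the start of the episode above 0.03 m).
It also fails if it takes over 45 s, if anything falls off the work surface, if the arm or the gripper's body presses on something with over 40 N, if the wrist force passes 120 N, or if a joint passes its speed limit or range.

## Robot

A 6-joint arm with a two-finger parallel gripper is mounted at the origin on a cart in front of the work surface, level with it; the furniture and walls round the work are solid. World frame = base frame: x ahead of the robot, y to its left, z up, the work surface at z = 0. Lengths are in m, angles in degrees, forces in N, time in s.
With the tool pointing down it reaches from about 0.4 to 0.825 m from the base axis. Payload 7 kg.
Tool frame: the origin (TCP) lies at the very end of the fingers, on their centre line; the grasp point (between the pads) lies hold_point_z behind it (hold_point_z is the distance from the TCP to the grasp point, in m); z points along the fingers, y is the line along which they close (so a half turn about z gives the same grasp; the last joint's range is limited). The gripper opens to 88 mm and grips with 3 to 60 N. Pads are 19 mm wide; open, the fingers measure 130 mm over their backs; the gripper's body (78 mm by 193 mm) begins 47 mm behind the grasp point.
Start: joints at [-56.545, 20.546, 0.682, 0, -70.136, -16.507], TCP at [0.197, -0.646, 0.227] pointing down, gripper open.
Joint ranges: [-176.03, 176.03], [-82.01, 121.73], [-58.28, 71.71], [-173.87, 95.51], [-174.79, -0.11], [-173.66, 173.66]. Speed limits (degrees/s): [136.94, 136.94, 172.46, 180, 180, 180].

## Interface

Orientations are given as [roll, pitch, yaw] about the fixed x, y, z axes, in that order (R = Rz(yaw) Ry(pitch) Rx(roll)).
In Python, from plant import get_obs, snapshot, close_job, hold_point_z gives the robot as it stands.
- The arm moves only by the tool play_rows, never from a script. Its argument "commands" is a list that holds one entry, the list of rows, each a list of 7 numbers: the shift along the tool's x, y, z in cm, then the turn, a rotation vector about the tool's x, y, z in degrees, then the opening, from 0 (shut) to 1 (fully open). In form: [[[x, y, z, ax, ay, az, fingers], ...]]. A call has 1 to 20 rows; each row is the pose to reach, as a shift and turn from the pose commanded when the call began, along the tool's axes at that moment; what a row does not reach only later rows make up. A row lasts 1/12 s, in which the tool goes at most 41.7 mm and 7.16 degrees, less where a joint would pass 70% of its speed; a pose out of reach is approached as far as the arm can. A call with a gripper value outside its range is refused whole. The fingers move at their own pace and stop on an object; the grip force is fixed at half the most. Time passes only in rows, so rows that repeat a pose let the fingers close. It gives the time, the measured TCP pose, the force, the opening and the grip force at its end, in the units of the state.
- get_obs(): the state, without advancing time (a new reading comes with each control period).
- snapshot(name): name is "scene" or "top" or "wrist"; returns a dict with "frame" (480x640x3 uint8, red, green, blue), "camera_matrix" (3x3 intrinsics, pixels), "origin" and "attitude" of the camera in the world. Camera axes: x right, y down, z forward; pixel columns grow to the right and rows downward; lengths in m; the calibration is good to about 2 mm. A picture is of the moment at which its call begins. There is no depth.
- close_job(): hands the job in; it is judged then, once.
The state is a dict: "clock": time; "joint_pos": joint angles; "qvel": joint speeds; "tau": joint torques, N m; "tool_pos": TCP position; "orientation": TCP orientation; "force": force on the tool from outside, world axes, zero at the start; "moment": the same for the moment, N m; "opening": finger opening in m; "gripper_force": force on a finger pad.
Only numpy, scipy, OpenCV 4.12 (cv2) and the standard library are available. Lean on these libraries where they do the work, as an engineer would, in place of code of your own. Each camera call takes 0.05 s, during which the arm holds its last target. There are 200 camera calls.

## Working session

There is one attempt and no reset: what is moved stays moved. The work goes in short steps, Python scripts to look and compute and a tool call to move; the robot and the scene stay as the last step left them, time stands still between calls to the robot, and variables do not carry over. Pictures are saved under pics/ and viewed, at most 10 in all, crops included, and the job is handed in when it is done.

Besides the shell and the picture viewer there is one more tool, called after "Call:" as name(argument=value, ...), one argument or row to a line, values as JSON. play_rows: Moves the arm, as the interface text tells. Its arguments: {"type":"object","properties":{"commands":{"type":"array","items":{"type":"array","items":{"type":"array","items":{"type":"number"}}}}},"required":["commands"]}

```bash
mkdir -p pics; ls
cat > h.py <<'E'
import numpy as np, cv2, pickle
from plant import get_obs, snapshot, close_job, hold_point_z
from scipy.spatial.transform import Rotation as Ro
def snap(n,fn):
    s=snapshot(n); cv2.imwrite('pics/'+fn+'.png',s['frame'][:,:,::-1]); pickle.dump(s,open('pics/'+fn+'.pkl','wb')); return s
def load(fn): return pickle.load(open('pics/'+fn+'.pkl','rb'))
def att(s):
    a=np.array(s['attitude'],float)
    return a if a.shape==(3,3) else Ro.from_euler('xyz',a,degrees=True).as_matrix()
def ray(s,u,v):
    K=np.array(s['camera_matrix']); d=att(s)@np.linalg.inv(K)@[u,v,1]; return np.array(s['origin'],float),d/np.linalg.norm(d)
def onz(s,u,v,z):
    o,d=ray(s,u,v); return o+d*(z-o[2])/d[2]
def proj(s,p):
    c=att(s).T@(np.array(p)-np.array(s['origin'])); q=np.array(s['camera_matrix'])@c; return q[:2]/q[2]
E
python3 - <<'E'
from h import *
print(get_obs(),hold_point_z)
for n in('scene','top'):
    s=snap(n,n+'0'); print(n,s['camera_matrix'],s['origin'],s['attitude'])
a=load('scene0')['frame'];b=load('top0')['frame']
cv2.imwrite('pics/both.png',cv2.resize(np.vstack([a,b]),(600,900))[:,:,::-1])
E
```

```text
pics
{'clock': 0.0, 'joint_pos': array([-5.65431423e+01,  2.05924765e+01,  6.34937001e-01, -1.99386091e-02,
       -7.01383184e+01, -1.65050833e+01]), 'qvel': array([-0.01493709, -0.03303279, -0.05688207, -0.01841762, -0.00492556,
        0.01467907]), 'tau': array([ 5.71624514e-04, -5.82714808e+01,  2.93048948e+01,  6.99693918e+00,
        6.80900455e-03, -1.78523433e-04]), 'tool_pos': array([ 0.19661445, -0.64521342,  0.22562037]), 'orientation': array([ 1.79902767e+02, -9.26458985e-03, -1.63055008e+02]), 'force': array([-0.12605302, -0.88216622,  1.08055192]), 'moment': array([-0.01287851, -0.02390133, -0.03591947]), 'gripper_force': 0.0, 'opening': 0.08761020210407322} 0.0188
scene [[601.88021492   0.         314.82899311]
 [  0.         601.88021492 242.71002123]
 [  0.           0.           1.        ]] [-0.3086435   0.16811625  0.82190983] [-126.99042683    0.6180295  -119.03546541]
top [[437.78803245   0.         323.14761013]
 [  0.         437.78803245 243.33516706]
 [  0.           0.           1.        ]] [ 0.50705532 -0.29257101  0.92610672] [-174.97015938   -0.21106064  -91.11576089]
```

View pics/scene0.png

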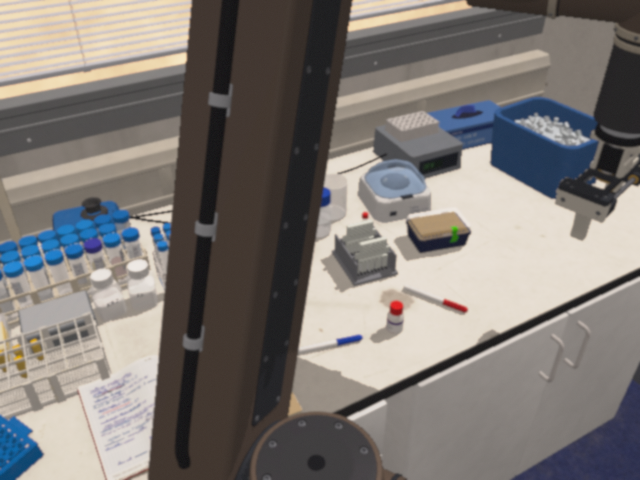

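View pics/top0.png

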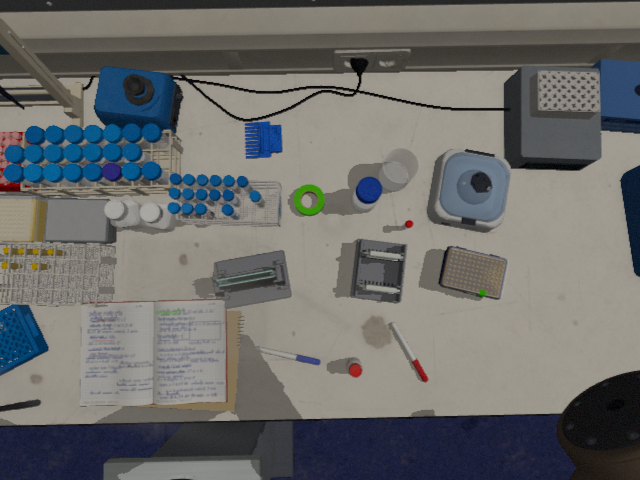

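Scene shows the rack at about (365,252), with the stand hidden by the arm. Top shows the stand at (251,278) and the rack at (379,271) with two white combs, rear (382,255) and front (378,288). There is also a blue comb at (263,140).

Run:
```python
from h import *
a=load('scene0')['frame'][210:285,325:405];b=load('top0')['frame'][230:310,335:425]; c=load('top0')['frame'][240:310,205:300]
r=lambda i,w,h:cv2.resize(i,(w,h),interpolation=cv2.INTER_CUBIC)
im=np.vstack([np.hstack([r(a,400,300),r(b,400,300)]),r(c,800,300)])
cv2.imwrite('pics/c1.png',im[:,:,::-1])
s=load('top0')
for u,v,z in[(382,255,.09),(378,288,.09),(251,278,.1)]:print(onz(s,u,v,z))
```

```text
[ 0.55600887 -0.40925313  0.09      ]
[ 0.49335166 -0.3996823   0.09      ]
[ 0.5168771  -0.16013747  0.1       ]
```

View pics/c1.png

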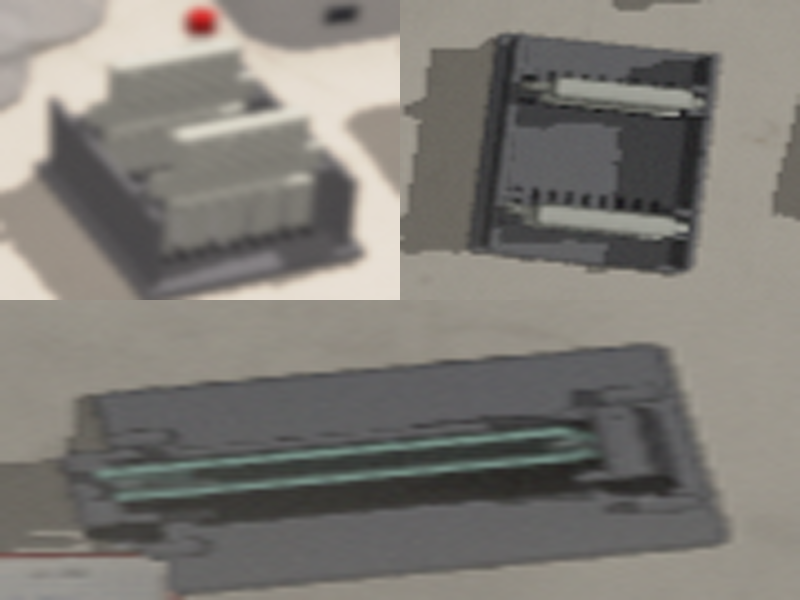

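Rear and front combs can't be told apart by their teeth from here, so I will use the wrist camera near the rack.

```bash
cat >> h.py <<'E'
def tool():
    o=get_obs(); return np.array(o['tool_pos']),Ro.from_euler('xyz',o['orientation'],degrees=True)
def to(p,yaw,roll=180,pitch=0):
    "shift (cm) and rotvec (deg) in tool axes"
    t,R=tool(); G=Ro.from_euler('xyz',[roll,pitch,yaw],degrees=True)
    print('shift',np.round(R.inv().apply(np.array(p)-t)*100,2),'turn',np.round((R.inv()*G).as_rotvec(degrees=True),2))
E
python3 - <<'E'
from h import *
s=snap('wrist','w0'); t,R=tool()
M=R.as_matrix().T
print(s['camera_matrix'],M@(np.array(s['origin'])-t)); print(M@att(s))
# outlines in top: rack & stand by grey
f=load('top0')['frame']; s=load('top0')
hsv=cv2.cvtColor(f,cv2.COLOR_RGB2HSV)
m=(hsv[...,2]>175)&(hsv[...,1]<60)
print(f[255,382],f[288,378],f[271,379],f[278,415],f[265,250],f[300,230])
to([.36,-.40,.30],-100)
E
```

```text
[[400.84906484   0.         319.57242878]
 [  0.         400.84906484 233.80635584]
 [  0.           0.           1.        ]] [ 0.08520484  0.00039409 -0.15756998]
[[ 1.42344316e-04 -9.51019171e-01 -3.09131877e-01]
 [ 9.99999990e-01  1.34780219e-04  4.58242701e-05]
 [-1.91489727e-06 -3.09131880e-01  9.51019180e-01]]
[154 156 147] [157 159 151] [ 97  96 101] [159 155 144] [96 95 97] [103 101 100]
shift [-22.78  18.72  -7.39] turn [ 7.000e-02  3.000e-02 -6.306e+01]
```

Run:
```python
from h import *
to([.42,-.40,.20],180,180,30)
to([.42,-.40,.20],180,180,30)
```

```text
shift [-28.52  16.96   2.6 ] turn [  4.5  -29.8   16.53]
shift [-28.52  16.96   2.6 ] turn [  4.5  -29.8   16.53]
```

Call:
play_rows(
  commands=[
    [[-28.5, 17, 2.6, 4.5, -29.8, 16.5, 1], [-28.5, 17, 2.6, 4.5, -29.8, 16.5, 1], [-28.5, 17, 2.6, 4.5, -29.8, 16.5, 1], [-28.5, 17, 2.6, 4.5, -29.8, 16.5, 1], [-28.5, 17, 2.6, 4.5, -29.8, 16.5, 1], [-28.5, 17, 2.6, 4.5, -29.8, 16.5, 1], [-28.5, 17, 2.6, 4.5, -29.8, 16.5, 1], [-28.5, 17, 2.6, 4.5, -29.8, 16.5, 1], [-28.5, 17, 2.6, 4.5, -29.8, 16.5, 1], [-28.5, 17, 2.6, 4.5, -29.8, 16.5, 1], [-28.5, 17, 2.6, 4.5, -29.8, 16.5, 1], [-28.5, 17, 2.6, 4.5, -29.8, 16.5, 1]],
  ],
)

```text
clock: 1.15
tool_pos: [0.4194, -0.4006, 0.2006]
orientation: [-179.9, 30.0, -180.0]
force: [0.5, -0.6, -0.7]
opening: 0.0876
gripper_force: 0.0
```

Run:
```python
from h import *
s=snap('wrist','w1'); print(tool()[0],get_obs()['orientation'],s['origin'],s['attitude'])
```

```text
[ 0.41917433 -0.4009658   0.20048311] [-179.91766036   30.01736579  179.99242252] [ 0.26635151 -0.40041644  0.29488525] [1.31966046e+02 9.22297994e-02 9.00097916e+01]
```

View pics/w1.png

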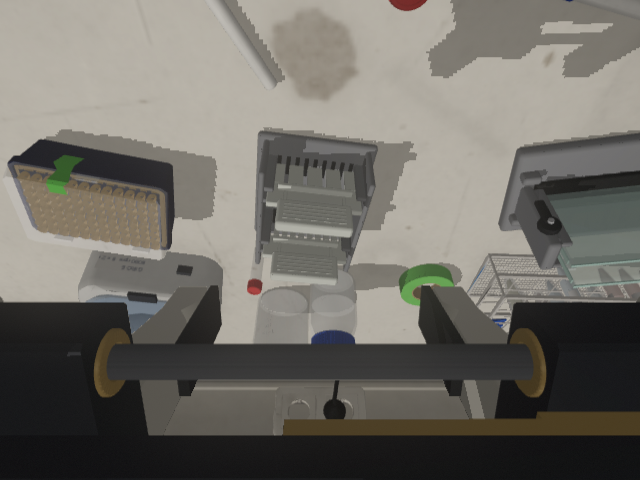

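Run:
```python
from h import *
f=load('w1')['frame'][125:290,245:385]
im=cv2.resize(f,(504,594),interpolation=cv2.INTER_CUBIC); im=cv2.rotate(im,cv2.ROTATE_180)
cv2.imwrite('pics/c2.png',im[:,:,::-1])
```

```text
(no output)
```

View pics/c2.png

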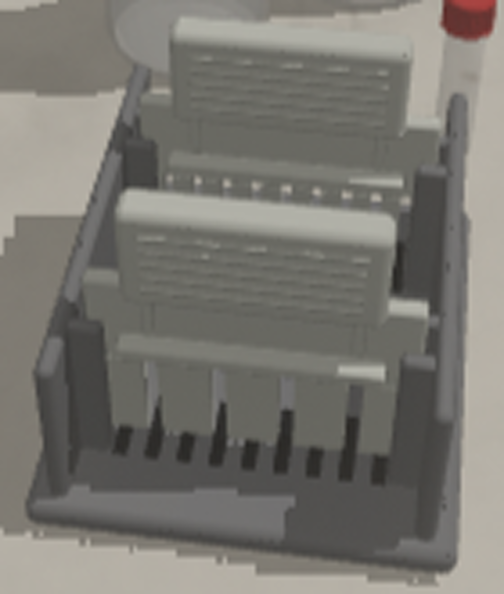

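The front comb (378,288) has five wide teeth, so it is comb5. The rear comb (382,255) shows the row of narrow notches, so it is comb10. The blue comb (263,140) is not meant. I'll take the rear comb and measure it in top and w1.

Run:
```python
from h import *
s=load('top0');f=s['frame'].min(2)
for n,(x0,x1,y0,y1) in dict(rear=(355,408,242,268),front=(355,408,275,302)).items():
    for th in (135,150):
        m=np.zeros_like(f);m[y0:y1,x0:x1]=(f[y0:y1,x0:x1]>th)
        c=max(cv2.findContours(m,0,1)[0],key=cv2.contourArea)
        c=np.array([onz(s,*p[0],.09)[:2]*1000 for p in c],np.float32)
        print(n,th,cv2.minAreaRect(c), len(c))
# wrist view: top edge corners of rear grip (crop coords -> pixel, rotated 180)
w=load('w1')
P=[onz(w,245+(504-u)/3.6,125+(594-v)/3.6,.09) for u,v in[(176,20),(410,42),(120,195),(390,215)]]
for p in P:print(p)
for a,b in((0,1),(2,3)):
    d=P[a]-P[b];print(np.linalg.norm(d),np.degrees(np.arctan2(-d[0],d[1])))
```

```text
rear 135 ((557.4638061523438, -414.9931640625), (54.49430465698242, 7.382745265960693), 81.7550277709961) 61
rear 150 ((557.4170532226562, -422.7837829589844), (38.64303207397461, 3.8114614486694336), 81.75159454345703) 41
front 135 ((492.4500427246094, -449.15130615234375), (11.385472297668457, 49.385475158691406), 87.92140197753906) 60
front 150 ((491.1199035644531, -422.4529113769531), (30.61219596862793, 3.1370420455932617), 82.56864929199219) 32
[ 0.56147822 -0.3859898   0.09      ]
[ 0.55234457 -0.4429741   0.09      ]
[ 0.49645264 -0.37604097  0.09      ]
[ 0.49023963 -0.43319443  0.09      ]
0.05771163999983901 -9.106120940163231
0.057490166482430126 -6.204119715545168
```

Run:
```python
from h import *
to([.558,-.4147,.17],-98.2)
```

```text
shift [-10.5   -1.36   9.59] turn [-21.46  24.64 -79.81]
```

Call:
play_rows(
  commands=[
    [[-10.5, -1.4, 9.6, -21.46, 24.64, -79.81, 0.4], [-10.5, -1.4, 9.6, -21.46, 24.64, -79.81, 0.4], [-10.5, -1.4, 9.6, -21.46, 24.64, -79.81, 0.4], [-10.5, -1.4, 9.6, -21.46, 24.64, -79.81, 0.4], [-10.5, -1.4, 9.6, -21.46, 24.64, -79.81, 0.4], [-10.5, -1.4, 9.6, -21.46, 24.64, -79.81, 0.4], [-10.5, -1.4, 9.6, -21.46, 24.64, -79.81, 0.4], [-10.5, -1.4, 9.6, -21.46, 24.64, -79.81, 0.4], [-10.5, -1.4, 9.6, -21.46, 24.64, -79.81, 0.4], [-10.5, -1.4, 9.6, -21.46, 24.64, -79.81, 0.4], [-10.5, -1.4, 9.6, -21.46, 24.64, -79.81, 0.4], [-10.5, -1.4, 9.6, -21.46, 24.64, -79.81, 0.4], [-10.5, -1.4, 9.6, -21.46, 24.64, -79.81, 0.4], [-10.5, -1.4, 9.6, -21.46, 24.64, -79.81, 0.4], [-10.5, -1.4, 9.6, -21.46, 24.64, -79.81, 0.4], [-10.5, -1.4, 9.6, -21.46, 24.64, -79.81, 0.4]],
  ],
)

```text
clock: 2.53
tool_pos: [0.5581, -0.4148, 0.17]
orientation: [-180.0, 0.0, -98.3]
force: [-0.4, -0.2, -0.4]
opening: 0.0349
gripper_force: 0.0
```

Run:
```python
from h import *
s=snap('wrist','w2'); print(tool()[0],get_obs()['orientation'],s['origin'])
```

```text
[ 0.55817953 -0.41480375  0.17017571] [-1.79944528e+02  3.07571581e-02 -9.82979702e+01] [ 0.54477041 -0.49827205  0.32762179]
```

View pics/w2.png

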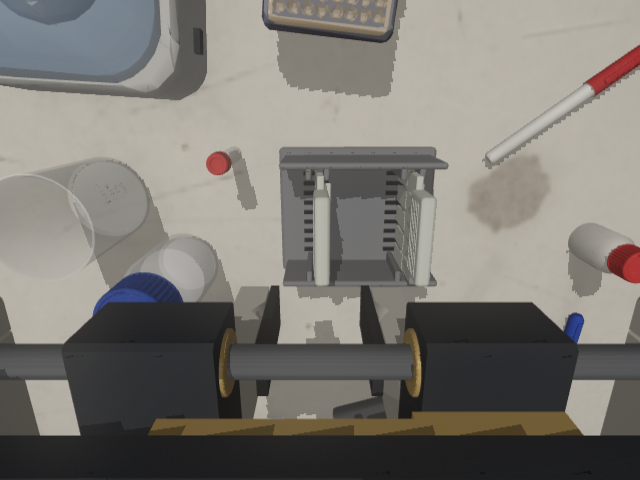

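Run:
```python
from h import *
s=load('w2');f=s['frame'].min(2).astype(int)
C=np.array([np.cos(np.radians(-8.2)),np.sin(np.radians(-8.2))])
for r in (195,215,235,255,275):
    g=f[r,305:345]; print(r,g.tolist())
for u,v in[(314,195),(314,283),(329,195),(329,283),(321.5,185),(321.5,284)]: print(u,v,onz(s,u,v,.09))
print('cap',onz(s,135,295,.11))
```

```text
195 [73, 74, 74, 73, 74, 73, 73, 73, 102, 118, 125, 126, 126, 127, 127, 126, 126, 126, 125, 125, 125, 122, 113, 118, 166, 122, 84, 80, 80, 80, 80, 80, 79, 80, 80, 79, 80, 80, 80, 80]
215 [115, 115, 115, 115, 115, 115, 115, 113, 147, 119, 163, 168, 170, 173, 173, 171, 171, 170, 169, 168, 167, 168, 156, 142, 125, 87, 80, 80, 80, 80, 80, 80, 112, 113, 113, 113, 113, 113, 113, 113]
235 [114, 114, 114, 114, 114, 114, 114, 114, 140, 130, 158, 167, 170, 173, 172, 171, 170, 170, 169, 168, 167, 167, 154, 141, 119, 82, 80, 80, 80, 80, 80, 80, 79, 80, 79, 110, 113, 113, 113, 113]
255 [114, 114, 114, 85, 84, 83, 82, 75, 136, 126, 151, 163, 170, 172, 172, 171, 170, 170, 168, 168, 167, 165, 153, 139, 110, 79, 81, 81, 79, 80, 80, 80, 80, 79, 80, 79, 111, 112, 112, 113]
275 [85, 76, 108, 118, 115, 111, 99, 64, 71, 142, 146, 159, 166, 172, 172, 171, 170, 170, 169, 168, 167, 164, 151, 138, 107, 66, 61, 62, 61, 61, 61, 61, 81, 82, 83, 82, 83, 82, 82, 82]
314 195 [ 0.55593779 -0.44662397  0.09      ]
314 283 [ 0.56461685 -0.38900867  0.09      ]
329 195 [ 0.54696724 -0.44531392  0.09      ]
329 283 [ 0.55497795 -0.38760313  0.09      ]
321.5 185 [ 0.55057678 -0.45201973  0.09      ]
321.5 284 [ 0.55989929 -0.38760123  0.09      ]
cap [ 0.67059721 -0.40591714  0.11      ]
```

Call:
play_rows(
  commands=[
    [[0.15, 0.15, 2.5, 0, 0, 0, 0.4], [0.15, 0.15, 5, 0, 0, 0, 0.4], [0.15, 0.15, 7, 0, 0, 0, 0.4], [0.15, 0.15, 8.5, 0, 0, 0, 0.4], [0.15, 0.15, 9.7, 0, 0, 0, 0.4], [0.15, 0.15, 10.5, 0, 0, 0, 0.4], [0.15, 0.15, 11, 0, 0, 0, 0.4], [0.15, 0.15, 11, 0, 0, 0, 0.4]],
  ],
)

```text
clock: 3.25
tool_pos: [0.5567, -0.4152, 0.0593]
orientation: [180.0, 0.0, -98.2]
force: [-0.4, -0.1, -0.5]
opening: 0.0349
gripper_force: 0.0
```

Call:
play_rows(
  commands=[
    [[0, 0, 0, 0, 0, 0, 0.25], [0, 0, 0, 0, 0, 0, 0.18], [0, 0, 0, 0, 0, 0, 0.1], [0, 0, 0, 0, 0, 0, 0.05], [0, 0, 0, 0, 0, 0, 0], [0, 0, 0, 0, 0, 0, 0], [0, 0, 0, 0, 0, 0, 0], [0, 0, 0, 0, 0, 0, 0]],
  ],
)

```text
clock: 3.92
tool_pos: [0.558, -0.4155, 0.0608]
orientation: [-179.9, -0.0, -98.1]
force: [2.0, -0.1, 4.3]
opening: 0.01
gripper_force: 30.0
```

Call:
play_rows(
  commands=[
    [[0, 0, -0.5, 0, 0, 0, 0], [0, 0, -1.5, 0, 0, 0, 0], [0, 0, -3, 0, 0, 0, 0], [0, 0, -5, 0, 0, 0, 0], [0, 0, -7.5, 0, 0, 0, 0], [0, 0, -10, 0, 0, 0, 0], [0, 0, -12, 0, 0, 0, 0], [0, 0, -13.5, 0, 0, 0, 0], [0, 0, -15, 0, 0, 0, 0], [0, 0, -15, 0, 0, 0, 0], [0, 0, -15, 0, 0, 0, 0]],
  ],
)

```text
clock: 4.83
tool_pos: [0.5567, -0.4151, 0.2104]
orientation: [-180.0, 0.0, -98.1]
force: [0.2, -0.6, -2.3]
opening: 0.01
gripper_force: 30.0
```

Run:
```python
from h import *
s=load('top0'); f=s['frame']
# stand in top view: glass-edge green pixels
g=f.astype(int); m=((g[...,1]-g[...,0]>12)&(g[...,1]-g[...,2]>-15)).astype(np.uint8); m[:,:210]=0;m[:,292:]=0;m[:245]=0;m[:310]=m[:310];m[310:]=0
n,l,st,c=cv2.connectedComponentsWithStats(m)
for i in range(1,n):
    if st[i,4]>8:
        y,x=np.where(l==i)
        print(st[i],[ (k,round(float(y[x==k].mean()),1)) for k in range(x.min(),x.max()+1,12)])
im=cv2.resize(f[240:310,205:300],(760,560),interpolation=cv2.INTER_NEAREST)
w=snap('wrist','w3')
cv2.imwrite('pics/c3.png',np.hstack([cv2.resize(im,(400,300)),cv2.resize(w['frame'],(400,300))])[:,:,::-1])
```

```text
[216 270  59  12 113] [(216, 280.0), (228, 278.0), (240, 275.5), (252, 273.5), (264, 271.5)]
[219 275  56  12 101] [(219, 285.5), (231, 283.5), (243, 281.5), (255, 279.5), (267, 277.0)]
```

View pics/c3.png

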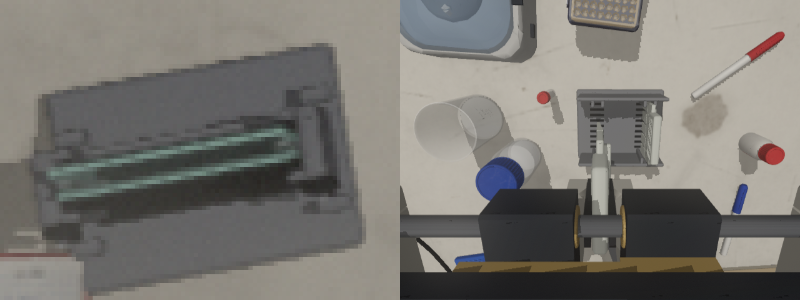

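Run:
```python
from h import *
s=load('top0')
for L,z in (([(216,280),(240,275.5),(264,271.5),(274,270.3)],.114),([(219,285.5),(243,281.5),(267,277),(274,276)],.102)):
    p=[onz(s,*q,z) for q in L]; d=p[0]-p[-1]
    print(np.round(p,4),np.degrees(np.arctan2(-d[0],d[1])),np.linalg.norm(d))
to([.515,-.16,.24],-82)
```

```text
[[ 0.5143 -0.0978  0.114 ]
 [ 0.5217 -0.1421  0.114 ]
 [ 0.5282 -0.1865  0.114 ]
 [ 0.5301 -0.205   0.114 ]] 8.388679977206099 0.10838981802406243
[[ 0.504  -0.1005  0.102 ]
 [ 0.5106 -0.1454  0.102 ]
 [ 0.5181 -0.1905  0.102 ]
 [ 0.5198 -0.2036  0.102 ]] 8.681198798522049 0.10427568718852283
shift [-24.64   7.7   -3.05] turn [  0.06   0.06 -16.13]
```

Run:
```python
from h import *
to([.5155,-.152,.19],-81.5)
```

```text
shift [-25.43   7.76   1.95] turn [  0.06   0.06 -16.63]
```

Call:
play_rows(
  commands=[
    [[-2, 0.6, 0, 0, 0, -1.5, 0], [-5, 1.5, 0, 0, 0, -3.5, 0], [-8, 2.4, 0, 0, 0, -5.5, 0], [-11, 3.4, 0, 0, 0, -7.5, 0], [-14, 4.3, 0, 0, 0, -9.5, 0], [-17, 5.2, 0.3, 0, 0, -11.5, 0], [-20, 6.1, 0.7, 0, 0, -13.5, 0], [-22.5, 6.9, 1.2, 0, 0, -15, 0], [-24.3, 7.4, 1.6, 0, 0, -16, 0], [-25.4, 7.8, 1.9, 0, 0, -16.6, 0], [-25.4, 7.8, 1.9, 0, 0, -16.6, 0], [-25.4, 7.8, 1.9, 0, 0, -16.6, 0], [-25.4, 7.8, 1.9, 0, 0, -16.6, 0], [-25.4, 7.8, 1.9, 0, 0, -16.6, 0]],
  ],
)

```text
clock: 6.05
tool_pos: [0.5158, -0.1536, 0.1909]
orientation: [180.0, -0.0, -81.6]
force: [0.3, -0.2, -0.7]
opening: 0.0096
gripper_force: 30.0
```

Run:
```python
from h import *
s=snap('wrist','w4'); snap('top','t4'); print(tool()[0],get_obs()['orientation'],get_obs()['force'])
f=s['frame'][110:310,220:420]
cv2.imwrite('pics/c4.png',cv2.resize(f,(600,600),interpolation=cv2.INTER_CUBIC)[:,:,::-1])
```

```text
[ 0.51574492 -0.15355343  0.19088188] [ 1.79995883e+02 -4.93128298e-03 -8.15971599e+01] [ 0.30935815 -0.01916329  0.03782182]
```

View pics/c4.png

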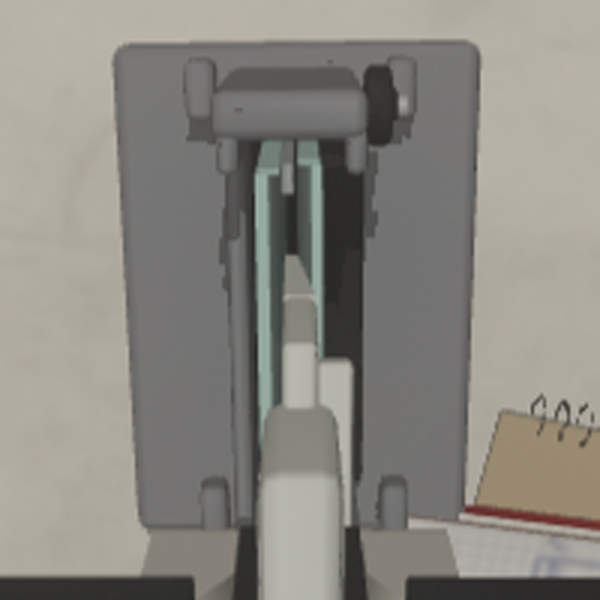

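Tip of the near tooth is at about (317,195). Tall plate's top runs along cols 305–314, and the short plate's along 319–328.

Run:
```python
from h import *
s=load('w4');f=s['frame']
for r in (172,176,180,184,190,194,196,198,202,206): print(r,f[r,300:332,0].tolist())
y=np.radians(8.5);C=np.array([np.cos(y),np.sin(y)]);S=np.array([-C[1],C[0]])
T=tool()[0]
def st(u,v,z): d=(onz(s,u,v,z)-T)[:2]*1000; return np.round([d@C,d@S],1)
for v in(176,190):
  for u,z in((305,.114),(309.5,.114),(314,.110),(319,.0975),(324,.102),(328,.102)): print(v,u,z,st(u,v,z))
for u,v,z in((315,195,.141),(319,195,.141),(317,195,.141)):print('tip',st(u,v,z))
```

```text
172 [73, 69, 59, 55, 67, 145, 149, 149, 149, 104, 78, 72, 70, 79, 124, 133, 141, 119, 55, 68, 75, 80, 84, 102, 146, 149, 149, 78, 47, 44, 44, 44]
176 [74, 68, 58, 58, 46, 145, 149, 149, 149, 102, 78, 72, 68, 63, 61, 53, 44, 44, 45, 68, 74, 79, 83, 102, 146, 149, 149, 100, 50, 43, 44, 44]
180 [93, 71, 58, 58, 46, 145, 149, 149, 149, 118, 80, 73, 68, 64, 62, 52, 44, 43, 44, 68, 74, 78, 83, 102, 146, 148, 148, 100, 49, 44, 43, 43]
184 [102, 94, 61, 57, 46, 144, 149, 149, 149, 118, 80, 72, 68, 64, 62, 51, 44, 43, 42, 67, 72, 78, 83, 91, 146, 149, 149, 99, 50, 43, 43, 42]
190 [105, 97, 65, 57, 49, 120, 148, 149, 149, 117, 80, 73, 69, 64, 62, 55, 44, 43, 42, 61, 72, 78, 83, 89, 146, 149, 149, 99, 48, 42, 42, 43]
194 [106, 98, 67, 59, 48, 120, 147, 149, 149, 134, 83, 73, 69, 63, 60, 67, 59, 57, 56, 60, 71, 78, 83, 87, 145, 148, 148, 99, 49, 43, 42, 42]
196 [106, 99, 70, 59, 50, 119, 147, 149, 149, 134, 82, 73, 69, 64, 61, 131, 134, 134, 134, 115, 77, 77, 83, 87, 145, 148, 148, 99, 49, 43, 43, 43]
198 [106, 100, 70, 60, 52, 92, 146, 149, 149, 134, 84, 72, 69, 65, 78, 132, 134, 134, 134, 133, 107, 80, 84, 87, 145, 148, 147, 100, 49, 43, 43, 42]
202 [108, 99, 71, 60, 53, 96, 146, 148, 148, 134, 84, 73, 69, 66, 79, 131, 135, 134, 134, 134, 134, 134, 105, 88, 145, 148, 148, 100, 49, 43, 42, 43]
206 [108, 99, 77, 59, 56, 92, 146, 148, 148, 143, 86, 74, 70, 65, 96, 132, 134, 134, 134, 135, 134, 134, 134, 134, 143, 147, 148, 104, 57, 43, 44, 42]
176 305 0.114 [  7.6 -43.7]
176 309.5 0.114 [  5.  -43.7]
176 314 0.11 [  2.4 -43. ]
176 319 0.0975 [ -0.6 -40.8]
176 324 0.102 [ -3.7 -41.6]
176 328 0.102 [ -6.2 -41.6]
190 305 0.114 [  7.7 -35.3]
190 309.5 0.114 [  5.  -35.3]
190 314 0.11 [  2.4 -34.5]
190 319 0.0975 [ -0.6 -31.9]
190 324 0.102 [ -3.7 -32.8]
190 328 0.102 [ -6.2 -32.8]
tip [  1.5 -38.2]
tip [ -0.6 -38.2]
tip [  0.4 -38.2]
```

Call:
play_rows(
  commands=[
    [[-0.2, -0.05, 0, 0, 0, 0, 0], [-0.2, -0.05, 0.5, 0, 0, 0, 0], [-0.2, -0.05, 1.2, 0, 0, 0, 0], [-0.2, -0.05, 1.8, 0, 0, 0, 0], [-0.2, -0.05, 2.3, 0, 0, 0, 0], [-0.2, -0.05, 2.7, 0, 0, 0, 0], [-0.2, -0.05, 3.0, 0, 0, 0, 0], [-0.2, -0.05, 3.3, 0, 0, 0, 0], [-0.2, -0.05, 3.3, 0, 0, 0, 0], [-0.2, -0.05, 3.3, 0, 0, 0, 0], [-0.2, -0.05, 3.3, 0, 0, 0, 0]],
  ],
)

```text
clock: 7.07
tool_pos: [0.5159, -0.1507, 0.1582]
orientation: [-180.0, -0.0, -81.5]
force: [-1.0, 0.7, -0.8]
opening: 0.0096
gripper_force: 30.0
```

Run:
```python
from h import *
s=snap('wrist','w5'); print(tool()[0],[np.round(get_obs()[k],2) for k in('orientation','force','moment')])
f=s['frame'][130:270,250:390]
cv2.imwrite('pics/c5.png',cv2.resize(f,(560,560),interpolation=cv2.INTER_CUBIC)[:,:,::-1])
```

```text
[ 0.51597882 -0.1506975   0.15820368] [array([-1.7998e+02, -1.0000e-02, -8.1510e+01]), array([0.16, 0.36, 0.4 ]), array([-0.01,  0.22, -0.01])]
```

View pics/c5.png

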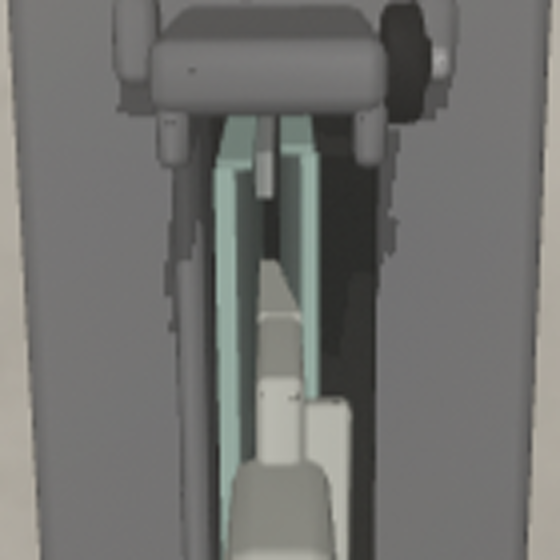

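Tip at about (317,194) sits in line with the dark gap, so I'll continue down slowly.

Call:
play_rows(
  commands=[
    [[0, 0, 0.2, 0, 0, 0, 0], [0, 0, 0.4, 0, 0, 0, 0], [0, 0, 0.6, 0, 0, 0, 0], [0, 0, 0.8, 0, 0, 0, 0], [0, 0, 1.0, 0, 0, 0, 0], [0, 0, 1.2, 0, 0, 0, 0], [0, 0, 1.2, 0, 0, 0, 0], [0, 0, 1.2, 0, 0, 0, 0]],
  ],
)

```text
clock: 7.78
tool_pos: [0.5159, -0.1507, 0.1458]
orientation: [180.0, -0.0, -81.5]
force: [0.5, 0.1, 0.1]
opening: 0.0096
gripper_force: 30.0
```

Call:
play_rows(
  commands=[
    [[0, 0, 0.1, 0, 0, 0, 0], [0, 0, 0.2, 0, 0, 0, 0], [0, 0, 0.3, 0, 0, 0, 0], [0, 0, 0.4, 0, 0, 0, 0], [0, 0, 0.4, 0, 0, 0, 0], [0, 0, 0.4, 0, 0, 0, 0]],
  ],
)

```text
clock: 8.28
tool_pos: [0.5159, -0.1507, 0.142]
orientation: [-180.0, -0.0, -81.5]
force: [0.4, -0.4, -0.5]
opening: 0.0098
gripper_force: 30.0
```

Call:
play_rows(
  commands=[
    [[0, 0, 0.1, 0, 0, 0, 0], [0, 0, 0.2, 0, 0, 0, 0], [0, 0, 0.3, 0, 0, 0, 0], [0, 0, 0.4, 0, 0, 0, 0], [0, 0, 0.4, 0, 0, 0, 0], [0, 0, 0.4, 0, 0, 0, 0]],
  ],
)

```text
clock: 8.78
tool_pos: [0.5158, -0.1507, 0.1379]
orientation: [180.0, -0.0, -81.5]
force: [0.7, 0.0, -0.2]
opening: 0.0096
gripper_force: 30.0
```

```bash
cat >> h.py <<'E'
def avg(n=8):
    F=[]
    for _ in range(n): snapshot('top'); F.append(get_obs()['force'])
    print('z',tool()[0][2],'F',np.round(np.mean(F,0),2),'sd',np.round(np.std(F,0),2))
E
python3 -c "from h import *;avg()"
```

```text
z 0.1379102682419624 F [ 0.67 -0.23 -1.3 ] sd [0.37 0.52 0.4 ]
```

Call:
play_rows(
  commands=[
    [[0, 0, 0.1, 0, 0, 0, 0], [0, 0, 0.2, 0, 0, 0, 0], [0, 0, 0.3, 0, 0, 0, 0], [0, 0, 0.4, 0, 0, 0, 0], [0, 0, 0.4, 0, 0, 0, 0]],
  ],
)

```text
clock: 9.6
tool_pos: [0.5161, -0.1507, 0.134]
orientation: [-180.0, -0.0, -81.5]
force: [0.1, -0.7, 1.2]
opening: 0.0098
gripper_force: 30.0
```

```bash
python3 -c "from h import *;avg()"
```

```text
z 0.13399171344305022 F [ 0.15 -0.51  0.32] sd [0.78 0.46 0.69]
```

Call:
play_rows(
  commands=[
    [[0, 0, 0.1, 0, 0, 0, 0], [0, 0, 0.2, 0, 0, 0, 0], [0, 0, 0.3, 0, 0, 0, 0], [0, 0, 0.3, 0, 0, 0, 0]],
  ],
)

```text
clock: 10.33
tool_pos: [0.5161, -0.1507, 0.131]
orientation: [-180.0, -0.0, -81.5]
force: [0.7, -0.2, 1.2]
opening: 0.0099
gripper_force: 30.0
```

```bash
python3 -c "from h import *;avg()"
```

```text
z 0.13094897759172144 F [ 0.45 -0.58  1.02] sd [0.65 0.34 0.35]
```

Drag is now about 2 N above free at roughly 21 mm depth. I'll go 4 mm more.

Call:
play_rows(
  commands=[
    [[0, 0, 0.1, 0, 0, 0, 0], [0, 0, 0.2, 0, 0, 0, 0], [0, 0, 0.3, 0, 0, 0, 0], [0, 0, 0.4, 0, 0, 0, 0], [0, 0, 0.4, 0, 0, 0, 0], [0, 0, 0.4, 0, 0, 0, 0]],
  ],
)

```text
clock: 11.23
tool_pos: [0.516, -0.1507, 0.1269]
orientation: [-180.0, -0.0, -81.5]
force: [1.1, -0.6, 2.9]
opening: 0.0098
gripper_force: 30.0
```

Run:
```python
from h import *
avg(); s=snap('wrist','w6');print(get_obs()['orientation'],get_obs()['moment'])
f=s['frame'][130:290,230:430]
cv2.imwrite('pics/c6.png',cv2.resize(f,(750,600),interpolation=cv2.INTER_CUBIC)[:,:,::-1])
```

```text
z 0.12693986803019236 F [ 0.43 -0.65  2.57] sd [0.37 0.36 0.51]
[-1.79992719e+02 -2.61746757e-03 -8.15170841e+01] [-0.42783589  0.00676224  0.15714912]
```

View pics/c6.png

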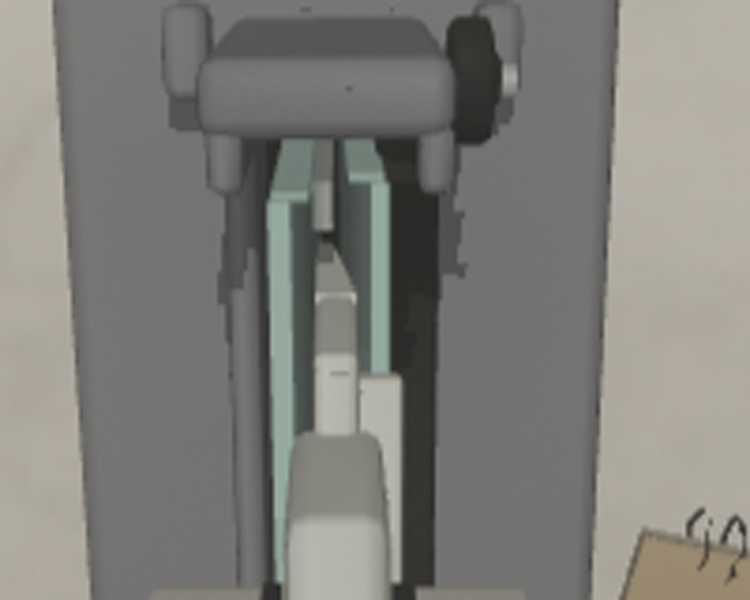

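```bash
python3 -c "from h import *;print(close_job())"
```

```text
the job is handed in; nothing more can be done
None
```

The ten-tooth comb is wedged upright between the plates with its tips about 25 mm deep, the ledge about 10 mm clear and roughly 4 N of drag, and the gripper is holding it still; the job is handed in at about 11.7 s, with no verdict shown.

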